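Roll a clip-in slot cover strip home on a profile rail

TASK

The dark grey cover strip of the aluminium profile rail has been started at one end, but the rest still stands proud of its slot. Take the hand roller from its wooden block, begin at the end that is already in, set it down gently and roll it along the strip to the far end with firm, steady pressure (never more than 45 N, not even for a moment) until every piece is fully home, flush with the rail. Then hang the roller upright in its block again, and leave the other parts on the bench where they are.

Things in the scene. Friction and masses are not known exactly. Their poses are not given: they have to be found in the camera images.
- bed: dark steel base plate, 340 x 90 x 12 mm, bolted to the bench; origin at the centre of its underside, x along its length (the direction of rail and strip), z up. On it, fixed on two levelling screws, stands a 45 x 45 mm aluminium slot profile (the rail), 300 mm long, centred over the plate and parallel to its x, with a 20 mm wide slot along the middle of its top face
- bed_top (a point): centre of the base plate's top face, 12 mm above the bench, under the rail's middle. The two levelling screws are set differently every time and no reading shows it: at its middle the rail's flat top face lies 67 to 87 mm above the bench, and one end may be up to 7 mm higher than the other, so its height must be felt for all along. The rail's shoulders beside the slot stop the roller when the strip is flush
- bed_start (a point): point on the base plate's top face under the outer edge of strip0, the started end of the cover strip. The strip is a row of 12 stiff dark grey plastic pieces, each 23 mm long and 19 mm wide, 276 mm in all, centred on the rail. Each goes straight down by itself against a steady grip of about 12 N, stays where it is left, and stops flush with the rail. Those not started stand 4.5 to 5.5 mm proud
- roller: hand roller, about 0.37 kg, upright in the block. Origin at its wheel's lowest point; z up along the handle, x its rolling direction, y the axle. Steel fork, 45 mm wide over the axle ends, cheeks ending 12 mm above the origin; above it a flat shoulder plate 66 (x) x 42 (y) x 4 mm, underside at z = 48 mm; a round neck; a square wooden handle 30 x 30 mm from z = 64 to 134 mm (rounded top to 141 mm)
- roller_grip (a point): on the middle line of the roller's handle, 108 mm above the wheel's lowest point; grip it here on either pair of flat sides (30 mm apart), which face along the roller's x and y
- wheel: the roller's wheel, 44 mm in diameter and 30 mm wide, rubber on a steel hub; origin at its centre, 22 mm above the roller's origin; y along the axle. It may press on nothing with more than 45 N, even for a moment, so set it down slowly (about 15 mm/s)
- axle (a joint): turning angle of the wheel on its axle, rad, 0 at the start, free both ways without end; rolling 22 mm turns it by 1 rad
- block: wooden tool block, 100 x 85 x 50 mm, fixed to the bench; origin at the centre of its underside, z up. In its middle a pocket open at the top, down to the bench: 52 mm along its x between two end walls (50 mm high, 24 mm thick), 48 mm along its y between two low side walls (22 mm high)
- block_seat (a point): centre of the pocket at the height of the end walls' tops, 50 mm above the bench; axes as the block's. The roller hangs in the pocket wheel down, its x along the block's x (either way round), the shoulder plate lying flat on both end walls; its origin is then 2 mm above the bench
- strip0 (a joint): height in m by which piece 0 of the cover strip stands above the rail's top face; 0 = fully home, flush. Its centre lies 126.5 mm along the bed's -x from the bed's centre; at the started end, already home
- strip1 (a joint): height in m by which piece 1 of the cover strip stands above the rail's top face; 0 = fully home, flush. Its centre lies 103.5 mm along the bed's -x from the bed's centre; at the started end, already home
- strip2 (a joint): height in m by which piece 2 of the cover strip stands above the rail's top face; 0 = fully home, flush. Its centre lies 80.5 mm along the bed's -x from the bed's centre; starts partly in
- strip3 (a joint): height in m by which piece 3 of the cover strip stands above the rail's top face; 0 = fully home, flush. Its centre lies 57.5 mm along the bed's -x from the bed's centre; starts partly in
- strip4 (a joint): height in m by which piece 4 of the cover strip stands above the rail's top face; 0 = fully home, flush. Its centre lies 34.5 mm along the bed's -x from the bed's centre
- strip5 (a joint): height in m by which piece 5 of the cover strip stands above the rail's top face; 0 = fully home, flush. Its centre lies 11.5 mm along the bed's -x from the bed's centre
- strip6 (a joint): height in m by which piece 6 of the cover strip stands above the rail's top face; 0 = fully home, flush. Its centre lies 11.5 mm along the bed's +x from the bed's centre
- strip7 (a joint): height in m by which piece 7 of the cover strip stands above the rail's top face; 0 = fully home, flush. Its centre lies 34.5 mm along the bed's +x from the bed's centre
- strip8 (a joint): height in m by which piece 8 of the cover strip stands above the rail's top face; 0 = fully home, flush. Its centre lies 57.5 mm along the bed's +x from the bed's centre
- strip9 (a joint): height in m by which piece 9 of the cover strip stands above the rail's top face; 0 = fully home, flush. Its centre lies 80.5 mm along the bed's +x from the bed's centre
- strip10 (a joint): height in m by which piece 10 of the cover strip stands above the rail's top face; 0 = fully home, flush. Its centre lies 103.5 mm along the bed's +x from the bed's centre
- strip11 (a joint): height in m by which piece 11 of the cover strip stands above the rail's top face; 0 = fully home, flush. Its centre lies 126.5 mm along the bed's +x from the bed's centre; the free end
- tray: bystander: open steel parts tray, 150 x 110 x 45 mm; origin at the centre of its underside
- pad: bystander: brake pad, 130 x 85 x 18 mm steel plate with round copper buttons; origin at the centre of its underside
- piston: bystander: turned steel brake piston with a stud on top, 84 mm in diameter, 97 mm high; origin at the centre of its underside

How it is judged:
On the way, in this order (a step that is already met when the one before it is completed fails the run):
1. the roller is lifted clear of its block (z of roller in the frame of block above 0.055 m), for 0.1 s.
2. working from the started end: the first half of the strip (strip0 to strip5) is home while the free end (strip11) still stands proud by more than 3 mm (value of joint each of strip0, strip1, strip2, strip3, strip4, strip5 below 0.0015 m and value of joint strip11 above 0.003 m), for 0.1 s.
3. the whole strip is home, and the wheel has rolled along it (turned by more than 5 rad net, that is 110 mm of rolling, not dabbed) (value of joint each of strip0, strip1, strip2, strip3, strip4, strip5, strip6, strip7, strip8, strip9, strip10, strip11 below 0.0015 m and (value of joint axle above 5 rad or value of joint axle below -5 rad)), for 0.1 s.
At the end, for the whole second after the job is handed in: all twelve pieces of the strip stand less than 1.5 mm above the rail; the roller hangs in its block, released and at rest, upright within 0.08 rad, centred within 10 mm and with its shoulder plate down on the block (origin less than 6 mm above the bench) (value of joint each of strip0, strip1, strip2, strip3, strip4, strip5, strip6, strip7, strip8, strip9, strip10, strip11 below 0.0015 m and horizontal distance between roller and block_seat below 0.01 m and z of roller in the frame of block below 0.006 m and angle between roller's own z axis and vertical below 0.08 rad and linear speed of roller below 0.02 m/s); the robot touches nothing.
It fails at once if the wheel is pressed on something with more than 45 N (contact force between wheel and anything else above 45 N).
It fails at once if the tray is moved by more than 15 mm (distance of tray from where it was at the start of the episode above 0.015 m).
It fails at once if the pad is moved by more than 15 mm (distance of pad from where it was at the start of the episode above 0.015 m).
It fails at once if the piston is moved by more than 15 mm (distance of piston from where it was at the start of the episode above 0.015 m).
It also fails if it takes over 72 s, if anything falls off the work surface, if the arm or the gripper's body presses on something with over 40 N, if the wrist force passes 120 N, or if a joint passes its speed limit or range.

ROBOT

A 7-joint arm with a two-finger parallel gripper is mounted at the origin on the work surface. World frame = base frame: x ahead of the robot, y to its left, z up, the work surface at z = 0. Lengths are in m, angles in rad, forces in N, time in s.
With the tool pointing down it reaches from about 0.425 to 0.95 m from the base axis. Payload 4.7 kg.
Tool frame: the origin (TCP) lies midway between the tips of the shut fingers; the grasp point (between the pads) lies 19 mm behind it (robot.grip_point_offset is the z of the grasp point in the tool frame, in m); z points along the fingers, y is the direction in which the jaws open and shut (so a half turn about z gives the same grasp; the last joint's range is limited). The gripper opens to 85 mm and grips with 20 to 120 N. Pads are 22 mm wide; open, the fingers measure 114 mm over their backs; the gripper's body (76 mm by 85 mm) begins 54 mm behind the grasp point. The pads swing forward as they close: fully open they stand 13 mm farther back than shut.
Start: joints at [-1.367, 0.469, -0.049, 1.532, 0.024, 1.141, -0.082], TCP at [0.156, 0.657, 0.231] pointing down, gripper open.
Joint ranges: [-2.59, 2.59], [-0.33, 1.99], [-1.39, 1.29], [0.1, 2.45], [-1.04, 4.18], [0.21, 1.99], [-2.66, 2.66]. Speed limits (rad/s): [2.57, 2.57, 3.14, 3.14, 3.14, 3.14, 3.14].

INTERFACE

Orientations are given as a unit quaternion [x, y, z, w].
In Python, from workcell import robot gives the robot as it stands. The module is installed in compiled form; this text tells all that it offers.
- The arm moves only by the tool apply_moves, never from a script. Its argument "motion" is a list of rows, each a list of 5 numbers: the shift along the world's x, y, z in mm, then the turn about the world's z in rad, then the closure, from 0 (fully open) to 1 (shut). A call has 1 to 20 rows; each row is the pose to reach, as a shift and turn from the pose commanded when the call began; what a row does not reach only later rows make up. A row lasts 1/12 s, in which the tool goes at most 41.7 mm and 7.16 degrees, less where a joint would pass 70% of its speed; a pose out of reach is approached as far as the arm can. A call with a gripper value outside its range is refused whole. The fingers move at their own pace and stop on an object; "grip_force" is the grip in N (left out, the last holds). Time passes only in rows, so rows that repeat a pose let the fingers close. It gives the time, the measured TCP pose, the force and the opening at its end, in the units of the state.
- robot.observe(): the state, without advancing time (a new reading comes with each control period).
- robot.camera(name): name is "scene" or "top" or "wrist"; returns a dict with "image" (400x640x3 uint8, red, green, blue), "camera_matrix" (3x3 intrinsics, pixels), "world_to_cam" (4x4, takes a point from world to camera coordinates). Camera axes: x right, y down, z forward; pixel columns grow to the right and rows downward; lengths in m; the calibration is good to about 2 mm. The wrist camera is an equidistant fisheye: a pixel r from the principal point sees the ray r / f radians off the axis. A picture is of the moment at which its call begins. There is no depth.
- robot.hand_in(): hands the job in, once; it reports no verdict.
The state is a dict: "clock": time; "joint_positions": joint angles; "dq": joint speeds; "joint_efforts": joint torques, N m; "tcp_pos": TCP position; "orientation": TCP orientation; "ft_force": force on the tool from outside, world axes, zero at the start; "torque": the same for the moment, N m; "finger_gap": finger opening in m.
Only numpy, scipy, OpenCV 4.12 (cv2) and the standard library are available. Lean on these libraries where they do the work, as an engineer would, in place of code of your own. Each camera call takes 0.05 s, during which the arm holds its last target. There are 200 camera calls.

## Working session

There is one attempt and no reset: what is moved stays moved. The work goes in short steps, Python scripts to look and compute and a tool call to move; the robot and the scene stay as the last step left them, time stands still between calls to the robot, and variables do not carry over. Pictures are saved under pics/ and viewed, about 8 in all and at most 12, crops included, and the job is handed in when it is done.

Besides the shell and the picture viewer there is one more tool, called in YAML: its name, and indented under it one key for each argument. apply_moves: Moves the arm, as the interface text tells. Its arguments: {"type":"object","properties":{"motion":{"type":"array"},"grip_force":{"type":"number"}},"required":["motion"]}

```bash
mkdir -p pics; python3 - <<'E'
from workcell import robot
import cv2,json
print({k:(v if not hasattr(v,'tolist') else v.tolist()) for k,v in robot.observe().items()})
for n in ("top","scene"):
    c=robot.camera(n); cv2.imwrite(f"pics/{n}0.png",c["image"][:,:,::-1]); print(n,c["camera_matrix"],c["world_to_cam"])
    import pickle; pickle.dump(c,open(f"{n}0.pkl","wb"))
E
```

```text
{'clock': 0.0, 'joint_positions': [-1.3669328054067347, 0.469469210540973, -0.048591166725886994, 1.5336839269190368, 0.02409742425308966, 1.1409832926511803, -0.0822849801275729], 'dq': [-0.0014745029953575064, 0.0008941874706637431, -0.0001665739040382024, -0.002032085631546135, 0.0006495872911129488, 0.00027149532191032144, -0.001665716725733695], 'joint_efforts': [0.000648281547910301, -51.03114366531372, -0.046158337499946356, -23.76966118812561, 0.010766696068458259, 0.007706677133683115, 1.4209011567345442e-05], 'tcp_pos': [0.1555582900630879, 0.6562391313058618, 0.23024691010553805], 'orientation': [0.11609830605181964, 0.9932372448887493, -0.0009759617141234215, -7.871745161229789e-05], 'ft_force': [0.504073010308805, -0.36944408104107934, -0.41891614172068975], 'torque': [-0.0009085123561069553, 0.017389054815078766, 0.017080480945573955], 'finger_gap': 0.08534244828981005}
top [[415.27717567   0.         316.89732667]
 [  0.         415.27717567 199.14252372]
 [  0.           0.           1.        ]] [[-0.00259778 -0.99993435 -0.01115977  0.01652706]
 [-0.9922918   0.00396027 -0.12386002  0.65107878]
 [ 0.12389608  0.01075199 -0.99223694  0.96337519]
 [ 0.          0.          0.          1.        ]]
scene [[435.7213533    0.         323.0893395 ]
 [  0.         435.7213533  201.42853861]
 [  0.           0.           1.        ]] [[-0.3894975   0.92099677  0.00752646  0.22606752]
 [ 0.75695059  0.32475504 -0.56706258 -0.41933338]
 [-0.52470706 -0.2151723  -0.82364032  1.43615268]
 [ 0.          0.          0.          1.        ]]
```

View pics/top0.png

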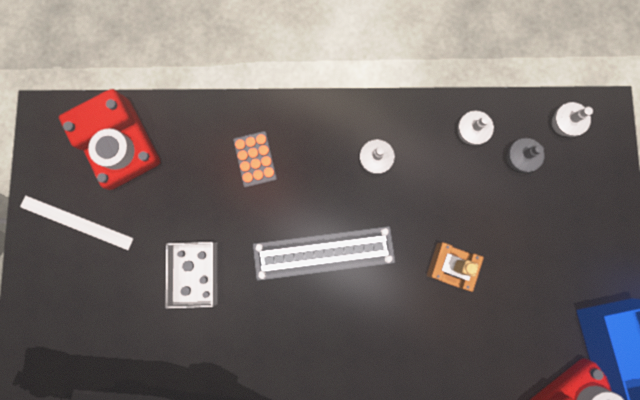

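View pics/scene0.png

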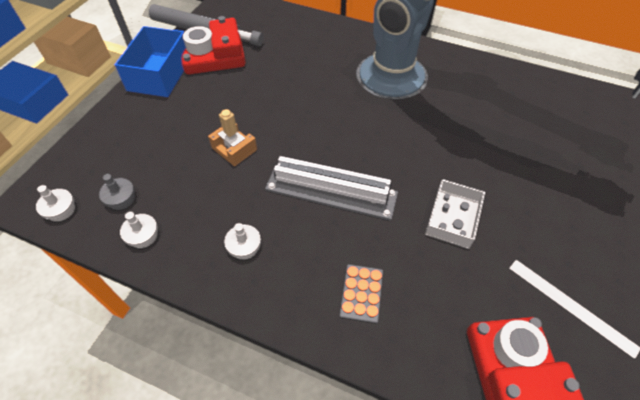

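The top view shows the bed at about (324,253), the block with the roller at (457,267), the tray at (191,274), the pad at (255,158) and the nearest piston at (377,156). The scene view agrees. Next I enlarge the bed and the block.

```bash
python3 - <<'E'
import cv2,numpy as np
t=cv2.imread("pics/top0.png"); s=cv2.imread("pics/scene0.png")
a=cv2.resize(t[215:300,245:405],(800,425),interpolation=cv2.INTER_CUBIC)   # x5, origin (245,215)
b=cv2.resize(t[235:300,420:495],(450,390),interpolation=cv2.INTER_CUBIC)
cv2.imwrite("pics/a.png",a)
c=cv2.resize(s[100:225,200:400],(800,500),interpolation=cv2.INTER_CUBIC)
b=cv2.resize(t[235:295,420:500],(800,600),interpolation=cv2.INTER_CUBIC) # x10 
cv2.imwrite("pics/b.png",b); cv2.imwrite("pics/c.png",c)
E
```

```text
(no output)
```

View pics/a.png

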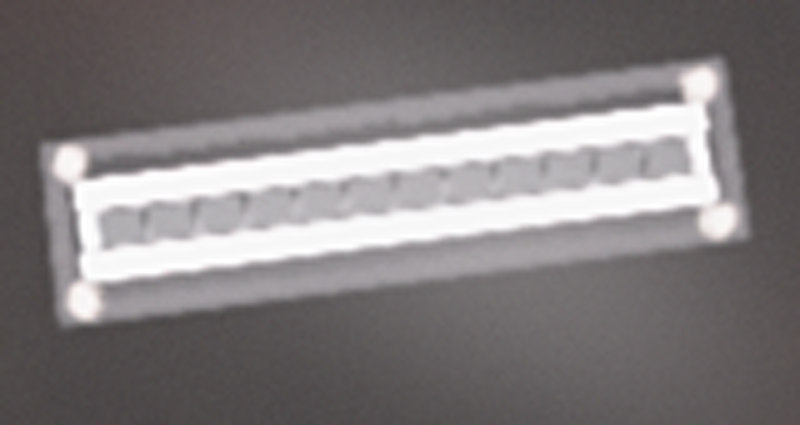

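View pics/b.png

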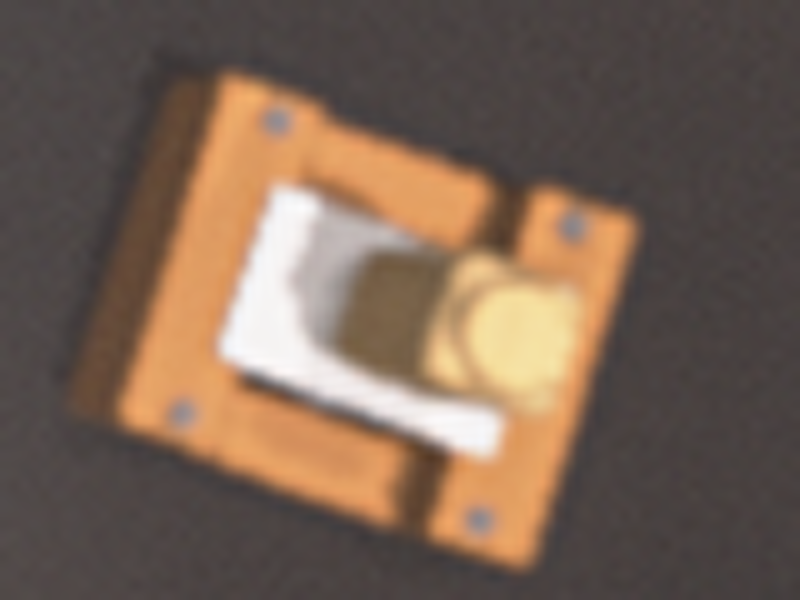

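View pics/c.png

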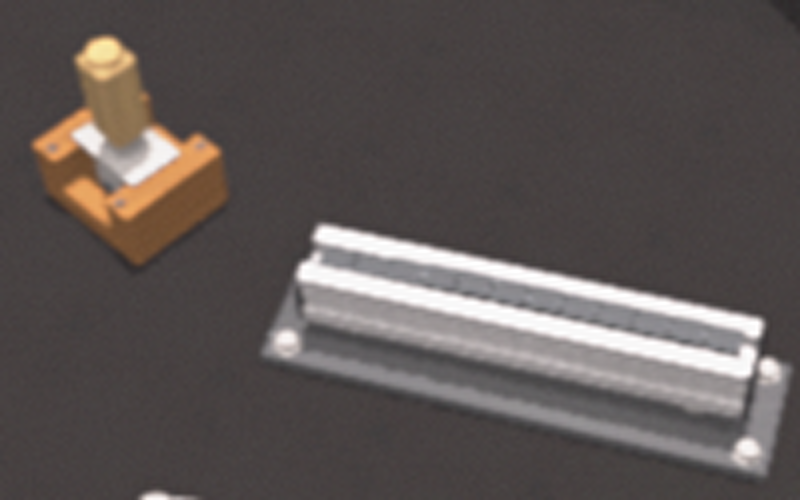

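The jagged shadows show the pieces standing proud at the left of the top view (+y). The strip is smooth at the right end, near the block, so the started end is probably at −y. Now I locate the bed and the block.

```bash
cat > h.py <<'E'
import numpy as np, pickle, cv2
def ray(c,uv,z):
    K,T=c["camera_matrix"],c["world_to_cam"]; R,t=T[:3,:3],T[:3,3]
    d=R.T@np.linalg.inv(K)@np.array([*uv,1.]); o=-R.T@t
    return o+d*(z-o[2])/d[2]
def proj(c,p):
    q=c["world_to_cam"]@np.array([*p,1.]); q=c["camera_matrix"]@q[:3]; return q[:2]/q[2]
def fit(P,Q):  # rectangle model P(local xy) -> world Q
    P,Q=np.array(P,float),np.array(Q)[:,:2]; p=P-P.mean(0); q=Q-Q.mean(0)
    a=np.arctan2((p[:,0]*q[:,1]-p[:,1]*q[:,0]).sum(),(p*q).sum())
    R=np.array([[np.cos(a),-np.sin(a)],[np.sin(a),np.cos(a)]])
    t=Q.mean(0)-R@P.mean(0); return t,a,np.linalg.norm((P@R.T+t)-Q,axis=1)
E
python3 - <<'E'
from h import *
c=pickle.load(open("top0.pkl","rb")); s=pickle.load(open("scene0.pkl","rb"))
f=lambda u,v,k,ox,oy:((u+.5)/k-.5+ox,(v+.5)/k-.5+oy)
bed=[ray(c,f(u,v,5,245,215),.012) for u,v in[(42,143),(722,58),(748,238),(62,327)]]
# bed +x = image left
print("bed",fit([(.17,.045),(-.17,.045),(-.17,-.045),(.17,-.045)][::1],bed), np.round(bed,4).tolist())
print("bedB",fit([(.17,-.045),(-.17,-.045),(-.17,.045),(.17,.045)],bed))
blk=[ray(c,f(u,v,10,420,235),.05) for u,v in[(220,70),(640,215),(535,572),(120,430)]]
for m in ([(.05,-.0425),(-.05,-.0425),(-.05,.0425),(.05,.0425)],):
    print("blk",fit(m,blk),np.round(blk,4).tolist())
print("screws",[ray(c,f(u,v,10,420,235),.05).round(4).tolist() for u,v in[(277,122),(573,228),(480,520),(182,413)]])
pl=[ray(c,f(u,v,10,420,235),.054) for u,v in[(280,185),(498,458),(222,362)]];print("plate",np.round(pl,4).tolist())
print("handle top",ray(c,f(522,335,10,420,235),.141))
b2=[ray(s,f(u,v,4,200,100),.012) for u,v in[(262,355),(768,474)]];print("scene bed front corners",np.round(b2,4).tolist())
print("scene handle",ray(s,f(105,48,4,200,100),.141))
E
```

```text
bed (array([ 0.52233079, -0.00072619]), np.float64(1.693917082330617), array([0.0898883 , 0.08915927, 0.08918097, 0.08987528])) [[0.5462, 0.1721, 0.012], [0.5869, -0.1627, 0.012], [0.4992, -0.1732, 0.012], [0.4571, 0.1609, 0.012]]
bedB (array([ 0.52233079, -0.00072619]), np.float64(1.6938266983581922), array([0.00143032, 0.001605  , 0.00188121, 0.0016294 ]))
blk (array([ 0.48964661, -0.31385491]), np.float64(1.2415025717866974), array([0.00228752, 0.00114196, 0.00129595, 0.00102045])) [[0.5481, -0.2792, 0.05], [0.514, -0.376, 0.05], [0.432, -0.3475, 0.05], [0.4646, -0.2527, 0.05]]
screws [[0.5359, -0.2921, 0.05], [0.511, -0.3602, 0.05], [0.4438, -0.3353, 0.05], [0.4685, -0.2672, 0.05]]
plate [[0.5212, -0.291, 0.054], [0.4583, -0.3388, 0.054], [0.4804, -0.2759, 0.054]]
handle top [ 0.48999366 -0.31477908  0.141     ]
scene bed front corners [[0.5875, -0.1637, 0.012], [0.5445, 0.1732, 0.012]]
scene handle [ 0.48647343 -0.31524925  0.141     ]
```

Bed centre is at (0.522, −0.001) with yaw 1.694, and the block is at (0.490, −0.314) with yaw 1.2415. The gripper opens along the roller's x. First move goes toward the block, around the minimum reach.

apply_moves:
  motion:
    - [294, -356, 20, -0.097, 0]
    - [294, -356, 20, -0.097, 0]
    - [294, -356, 20, -0.097, 0]
    - [294, -356, 20, -0.097, 0]
    - [294, -356, 20, -0.097, 0]
    - [294, -356, 20, -0.097, 0]
    - [294, -356, 20, -0.097, 0]
    - [294, -356, 20, -0.097, 0]
    - [294, -356, 20, -0.097, 0]
    - [294, -356, 20, -0.097, 0]
    - [294, -356, 20, -0.097, 0]
    - [334, -656, 20, -0.097, 0]
    - [334, -656, 20, -0.097, 0]
    - [334, -656, 20, -0.097, 0]
    - [334, -656, 20, -0.097, 0]
    - [334, -656, 20, -0.097, 0]
    - [334, -656, 20, -0.097, 0]
    - [334, -656, 20, -0.097, 0]
    - [334, -656, 20, -0.097, 0]
    - [334, -656, 20, -0.097, 0]

```text
clock: 1.77
tcp_pos: [0.4896, -0.0043, 0.2513]
orientation: [0.169, 0.986, -0.001, 0.0]
ft_force: [-0.5, 0.8, -0.7]
finger_gap: 0.0853
```

```bash
python3 - <<'E'
from workcell import robot
import cv2,pickle
c=robot.camera("wrist"); cv2.imwrite("pics/w0.png",c["image"][:,:,::-1]); print(c["camera_matrix"],c["world_to_cam"])
pickle.dump(c,open("w0.pkl","wb")); print(robot.observe()["orientation"],robot.observe()["joint_positions"])
E
```

```text
[[309.70691629   0.         321.94304644]
 [  0.         309.70691629 204.30698457]
 [  0.           0.           1.        ]] [[ 3.32677065e-01  9.43040478e-01 -7.92612516e-04 -1.59231572e-01]
 [ 8.95768664e-01 -3.15737963e-01  3.12902602e-01 -4.88087937e-01]
 [ 2.94829562e-01 -1.04805517e-01 -9.49784888e-01  2.54237524e-01]
 [ 0.00000000e+00  0.00000000e+00  0.00000000e+00  1.00000000e+00]]
[ 1.66459764e-01  9.86048230e-01 -3.92075873e-05 -1.82983858e-04] [-0.40528648  0.14231809  0.36099087  1.95313025 -0.05758123  1.05629088
  1.21705776]
```

View pics/w0.png

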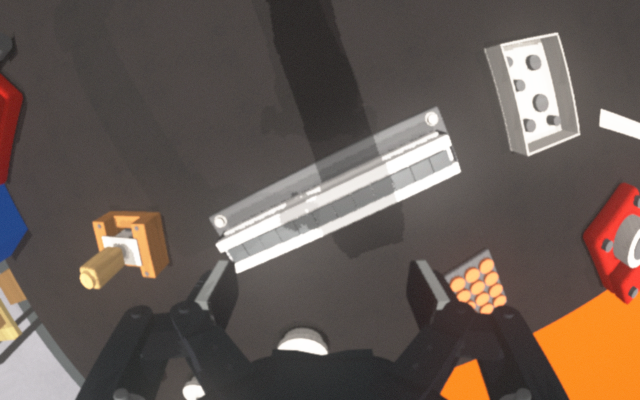

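apply_moves:
  motion:
    - [0, -310, 0, 0, 0]
    - [0, -310, 0, 0, 0]
    - [0, -310, 0, 0, 0]
    - [0, -310, 0, 0, 0]
    - [0, -310, 0, 0, 0]
    - [0, -310, 0, 0, 0]
    - [0, -310, 0, 0, 0]
    - [0, -310, 0, 0, 0]
    - [0, -310, 0, 0, 0]
    - [0, -310, 0, 0, 0]
    - [0, -310, 0, 0, 0]

```text
clock: 2.73
tcp_pos: [0.4907, -0.3065, 0.2507]
orientation: [0.162, 0.987, 0.001, -0.0]
ft_force: [0.2, 0.2, 0.3]
finger_gap: 0.0852
```

The wrist view shows the strip from (235,250) near the block to (450,155), and the roller standing in the block at left. I'll enlarge the rail to confirm which end is started.

```bash
python3 - <<'E'
import cv2
a=cv2.imread("pics/w0.png")[100:280,205:475]; cv2.imwrite("pics/w0c.png",cv2.resize(a,(800,533),interpolation=cv2.INTER_CUBIC))
E
```

```text
(no output)
```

View pics/w0c.png

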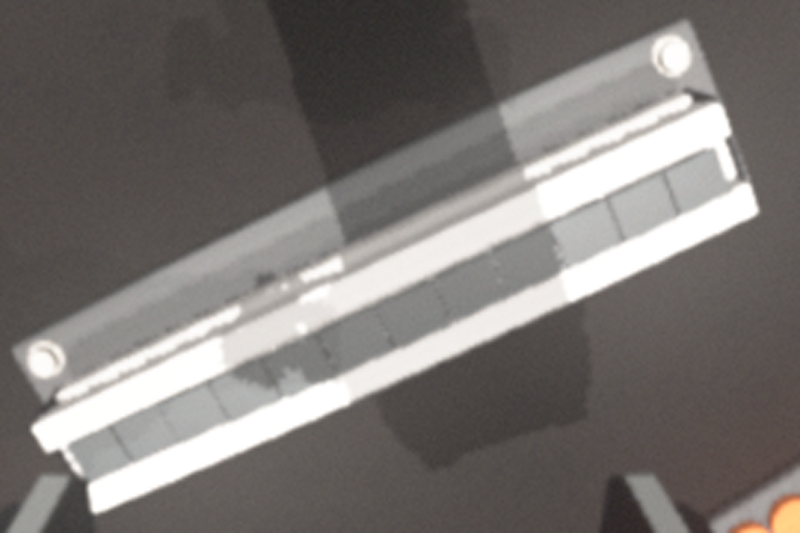

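apply_moves:
  motion:
    - [0, -4, -20, 0.005, 0]
    - [0, -4, -40, 0.005, 0]
    - [0, -4, -60, 0.005, 0]
    - [0, -4, -80, 0.005, 0]
    - [0, -4, -100, 0.005, 0]
    - [0, -4, -115, 0.005, 0]
    - [0, -4, -130, 0.005, 0]
    - [0, -4, -142, 0.005, 0]
    - [0, -4, -152, 0.005, 0]
    - [0, -4, -159, 0.005, 0]
    - [0, -4, -159, 0.005, 0]
    - [0, -4, -159, 0.005, 0]

```text
clock: 3.73
tcp_pos: [0.4899, -0.3129, 0.0924]
orientation: [0.161, 0.987, 0.0, 0.0]
ft_force: [0.0, -1.0, 0.2]
finger_gap: 0.0852
```

apply_moves:
  motion:
    - [0, 0, 0, 0, 0.5]
    - [0, 0, 0, 0, 1]
    - [0, 0, 0, 0, 1]
    - [0, 0, 0, 0, 1]
    - [0, 0, 0, 0, 1]
    - [0, 0, 0, 0, 1]
    - [0, 0, 0, 0, 1]
    - [0, 0, 0, 0, 1]
    - [0, 0, 0, 0, 1]
    - [0, 0, 0, 0, 1]
  grip_force: 110

```text
clock: 4.57
tcp_pos: [0.49, -0.3137, 0.093]
orientation: [0.162, 0.987, -0.0, 0.001]
ft_force: [-1.0, -1.3, 4.5]
finger_gap: 0.0287
```

apply_moves:
  motion:
    - [0, 0, 10, 0, 1]
    - [0, 0, 25, 0, 1]
    - [0, 0, 45, 0, 1]
    - [0, 0, 70, 0, 1]
    - [0, 0, 100, 0, 1]
    - [0, 0, 130, 0, 1]
    - [0, 0, 150, 0, 1]
    - [10, 40, 150, 0.1, 1]
    - [20, 80, 150, 0.2, 1]
    - [30, 120, 150, 0.3, 1]
    - [40, 160, 150, 0.4, 1]
    - [48, 187, 150, 0.449, 1]
    - [48, 187, 150, 0.449, 1]
    - [48, 187, 150, 0.449, 1]
    - [48, 187, 150, 0.449, 1]
    - [48, 187, 150, 0.449, 1]

```text
clock: 5.9
tcp_pos: [0.5368, -0.1277, 0.242]
orientation: [-0.061, 0.998, -0.0, -0.001]
ft_force: [0.3, 0.1, -4.1]
finger_gap: 0.0285
```

```bash
cat > rect.py <<'E'
from workcell import robot
from h import *
import sys
name,z,out=sys.argv[1],float(sys.argv[2]),sys.argv[3]
c=robot.camera(name); cv2.imwrite(out+"_raw.png",c["image"][:,:,::-1]); pickle.dump(c,open("last.pkl","wb"))
T=c["world_to_cam"];K=c["camera_matrix"];a=1.694
X,Y=np.meshgrid(np.linspace(-.16,.16,800),np.linspace(.05,-.05,250))
P=np.stack([.5223+X*np.cos(a)-Y*np.sin(a),-.0007+X*np.sin(a)+Y*np.cos(a),0*X+z,1+0*X],-1)@T.T
if name=="wrist":
    r=np.hypot(P[...,0],P[...,1]);th=np.arctan2(r,P[...,2]);q=P[...,:2]/r[...,None]*th[...,None]
else: q=P[...,:2]/P[...,2:3]
m=(q*K[0,0]+K[:2,2]).astype(np.float32)
im=cv2.remap(c["image"][:,:,::-1].copy(),m[...,0],m[...,1],cv2.INTER_CUBIC)
raw=cv2.resize(c["image"][:,:,::-1],(544,340))
o=np.zeros((592,800,3),np.uint8);o[:250]=im;o[252:592,:544]=raw
cv2.imwrite(out+".png",o)
s=robot.observe();print(s["tcp_pos"],s["orientation"],s["ft_force"],s["torque"],s["finger_gap"])
E
python3 rect.py wrist 0.077 pics/r1
```

```text
[ 0.536914   -0.12785781  0.24214083] [-6.05051395e-02  9.98167766e-01 -2.17248676e-04 -4.38711967e-04] [-0.33380501  0.56970412 -4.61913725] [-0.00100539  0.0187616   0.05623855] 0.02898837131369123
```

View pics/r1.png

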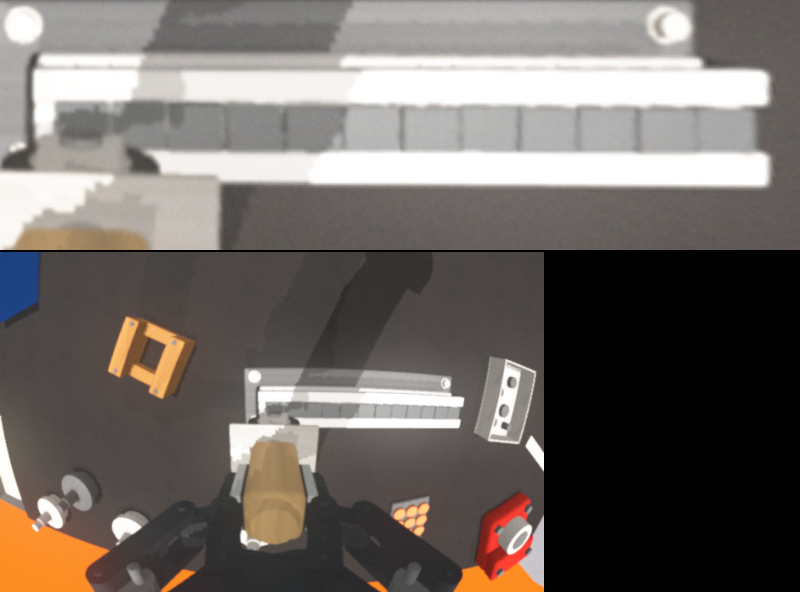

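The roller is held straight. The rectified view shows the strip at about (55…757, 127). The +y end sits only about 5 mm (apparent) from the rail end, outward-shifted as proud pieces would be. I'll double-check both ends from the earlier centred wrist picture.

```bash
python3 - <<'E'
from h import *
def rect(c,fish,x0,x1,y0,y1,z,s):
    T=c["world_to_cam"];K=c["camera_matrix"];a=1.694
    X,Y=np.meshgrid(np.arange(x0,x1,1/s)/1e3,np.arange(y1,y0,-1/s)/1e3)
    P=np.stack([.5223+X*np.cos(a)-Y*np.sin(a),-.0007+X*np.sin(a)+Y*np.cos(a),0*X+z,1+0*X],-1)@T.T
    r=np.hypot(P[...,0],P[...,1]);th=np.arctan2(r,P[...,2])
    q=P[...,:2]/r[...,None]*th[...,None] if fish else P[...,:2]/P[...,2:3]
    m=(q*K[0,0]+K[:2,2]).astype(np.float32)
    return cv2.remap(c["image"][:,:,::-1].copy(),m[...,0],m[...,1],cv2.INTER_CUBIC)
w=pickle.load(open("w0.pkl","rb"));s=pickle.load(open("scene0.pkl","rb"))
rows=[]
for c,f in((w,1),(s,0)):
    L=rect(c,f,-165,-100,-35,35,.077,4); R=rect(c,f,100,165,-35,35,.077,4)
    rows.append(np.hstack([L,np.zeros((L.shape[0],20,3),np.uint8),R]))
cv2.imwrite("pics/ends.png",np.vstack(rows))
print(rows[0].shape)
E
```

```text
(280, 540, 3)
```

View pics/ends.png

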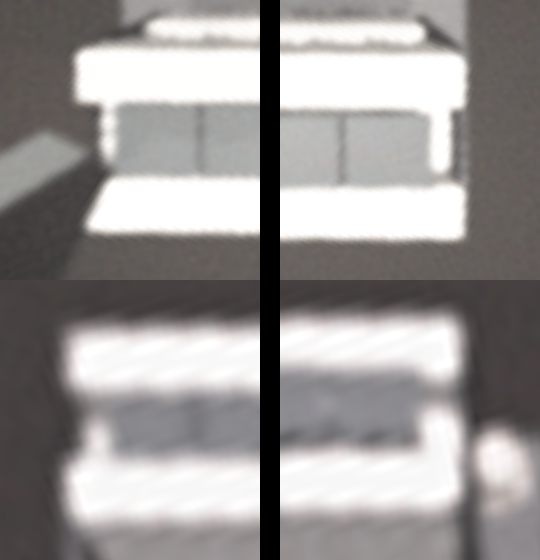

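The wrist and scene views agree that the +y end stands proud: the strip hides more of the far shoulder there, and its side faces are visible. The started end is at −y, and the rail top is roughly 0.077–0.080. I descend to just above it.

apply_moves:
  motion:
    - [0, 3, -8, 0, 1]
    - [0, 6, -16, 0, 1]
    - [0, 6, -24, 0, 1]
    - [0, 6, -32, 0, 1]
    - [0, 6, -40, 0, 1]
    - [0, 6, -48, 0, 1]
    - [0, 6, -54, 0, 1]
    - [0, 6, -58, 0, 1]
    - [0, 6, -60, 0, 1]
    - [0, 6, -61, 0, 1]
    - [0, 6, -61, 0, 1]
    - [0, 6, -61, 0, 1]
    - [0, 6, -61, 0, 1]

```text
clock: 7.03
tcp_pos: [0.538, -0.1203, 0.1818]
orientation: [-0.062, 0.998, -0.0, 0.0]
ft_force: [-0.0, 0.5, -2.9]
finger_gap: 0.0288
```

apply_moves:
  motion:
    - [0, 0, -1, 0, 1]
    - [0, 0, -2, 0, 1]
    - [0, 0, -3, 0, 1]
    - [0, 0, -4, 0, 1]
    - [0, 0, -4, 0, 1]

```text
clock: 7.45
tcp_pos: [0.5375, -0.1201, 0.1771]
orientation: [-0.062, 0.998, 0.0, -0.0]
ft_force: [0.4, 0.9, -3.1]
finger_gap: 0.0287
```

apply_moves:
  motion:
    - [0, 0, -1, 0, 1]
    - [0, 0, -2, 0, 1]
    - [0, 0, -3, 0, 1]
    - [0, 0, -3, 0, 1]

```text
clock: 7.78
tcp_pos: [0.5375, -0.1201, 0.1741]
orientation: [-0.062, 0.998, 0.0, -0.0]
ft_force: [-0.1, -0.4, -3.6]
finger_gap: 0.0291
```

apply_moves:
  motion:
    - [0, 0, -1, 0, 1]
    - [0, 0, -2, 0, 1]
    - [0, 0, -3, 0, 1]
    - [0, 0, -3, 0, 1]

```text
clock: 8.12
tcp_pos: [0.5375, -0.1201, 0.1711]
orientation: [-0.062, 0.998, 0.0, -0.0]
ft_force: [-0.1, -0.5, -4.0]
finger_gap: 0.029
```

Bottom is now at about 0.080. From here I go in 2 mm steps.

apply_moves:
  motion:
    - [0, 0, -0.7, 0, 1]
    - [0, 0, -1.4, 0, 1]
    - [0, 0, -2, 0, 1]
    - [0, 0, -2, 0, 1]

```text
clock: 8.45
tcp_pos: [0.5376, -0.1201, 0.1692]
orientation: [-0.062, 0.998, 0.0, -0.0]
ft_force: [0.1, -0.1, -4.0]
finger_gap: 0.0288
```

apply_moves:
  motion:
    - [0, 0, -0.7, 0, 1]
    - [0, 0, -1.4, 0, 1]
    - [0, 0, -2, 0, 1]
    - [0, 0, -2, 0, 1]

```text
clock: 8.78
tcp_pos: [0.5376, -0.1202, 0.1672]
orientation: [-0.062, 0.998, 0.0, -0.0]
ft_force: [0.2, -0.4, -3.3]
finger_gap: 0.0291
```

apply_moves:
  motion:
    - [0, 0, -0.7, 0, 1]
    - [0, 0, -1.4, 0, 1]
    - [0, 0, -2, 0, 1]
    - [0, 0, -2, 0, 1]

```text
clock: 9.12
tcp_pos: [0.5379, -0.1204, 0.1659]
orientation: [-0.062, 0.998, -0.0, 0.0]
ft_force: [-1.1, 0.2, 2.4]
finger_gap: 0.0289
```

apply_moves:
  motion:
    - [0, 0, -0.7, 0, 1]
    - [0, 0, -1.4, 0, 1]
    - [0, 0, -1.4, 0, 1]

```text
clock: 9.37
tcp_pos: [0.5382, -0.1209, 0.1658]
orientation: [-0.062, 0.998, -0.0, 0.001]
ft_force: [-4.2, -0.5, 9.2]
finger_gap: 0.0288
```

Contact is at roller bottom ≈ 0.075, with a stiffness of about 5 N/mm. Next I press gently and roll over the pieces that are already home to learn the slope.

apply_moves:
  motion:
    - [0, 0, -0.5, 0, 1]
    - [0, 0, -1, 0, 1]
    - [0, 0, -1.5, 0, 1]
    - [0, 0, -2, 0, 1]
    - [-0.1, 1, -2.2, 0, 1]
    - [-0.4, 3, -2.2, 0, 1]
    - [-0.6, 5, -2.2, 0, 1]
    - [-0.9, 7, -2.2, 0, 1]
    - [-1.1, 9, -2.2, 0, 1]
    - [-1.4, 11, -2.2, 0, 1]
    - [-1.6, 13, -2.2, 0, 1]
    - [-1.9, 15, -2.2, 0, 1]
    - [-2.1, 17, -2.2, 0, 1]
    - [-2.4, 19, -2.2, 0, 1]
    - [-2.5, 20, -2.2, 0, 1]

```text
clock: 10.62
tcp_pos: [0.5366, -0.1022, 0.1659]
orientation: [-0.062, 0.998, -0.001, 0.002]
ft_force: [-6.4, -3.3, 22.1]
finger_gap: 0.0286
```

apply_moves:
  motion:
    - [-0.4, 2, -0.2, 0, 1]
    - [-0.9, 4, -0.4, 0, 1]
    - [-1.3, 6, -0.5, 0, 1]
    - [-1.7, 8, -0.5, 0, 1]
    - [-2.1, 10, -0.5, 0, 1]
    - [-2.5, 12, -0.5, 0, 1]
    - [-2.7, 14, -0.5, 0, 1]
    - [-3.0, 16, -0.5, 0, 1]
    - [-3.2, 18, -0.5, 0, 1]
    - [-3.5, 20, -0.5, 0, 1]
    - [-3.7, 22, -0.5, 0, 1]
    - [-4, 24, -0.5, 0, 1]
    - [-4.2, 26, -0.5, 0, 1]
    - [-4.5, 28, -0.5, 0, 1]
    - [-4.7, 30, -0.5, 0, 1]
    - [-4.7, 30, -0.5, 0, 1]

```text
clock: 11.95
tcp_pos: [0.5338, -0.0743, 0.1663]
orientation: [-0.061, 0.998, -0.002, 0.004]
ft_force: [-3.4, -4.3, 24.5]
finger_gap: 0.0289
```

apply_moves:
  motion:
    - [-0.2, 2, 0, 0, 1]
    - [-0.5, 4, 0, 0, 1]
    - [-0.7, 6, 0.1, 0, 1]
    - [-1, 8, 0.1, 0, 1]
    - [-1.2, 10, 0.1, 0, 1]
    - [-1.5, 12, 0.1, 0, 1]
    - [-1.7, 14, 0.2, 0, 1]
    - [-2, 16, 0.2, 0, 1]
    - [-2.2, 18, 0.2, 0, 1]
    - [-2.5, 20, 0.2, 0, 1]
    - [-2.7, 22, 0.3, 0, 1]
    - [-3, 24, 0.3, 0, 1]
    - [-3.2, 26, 0.3, 0, 1]
    - [-3.5, 28, 0.3, 0, 1]
    - [-3.7, 30, 0.3, 0, 1]
    - [-4, 32, 0.3, 0, 1]
    - [-4, 32, 0.3, 0, 1]

```text
clock: 13.37
tcp_pos: [0.5304, -0.0391, 0.1668]
orientation: [-0.062, 0.998, -0.0, 0.005]
ft_force: [-3.9, -1.1, 24.6]
finger_gap: 0.0291
```

apply_moves:
  motion:
    - [-0.2, 2, 0, 0, 1]
    - [-0.5, 4, 0, 0, 1]
    - [-0.7, 6, 0.1, 0, 1]
    - [-1, 8, 0.1, 0, 1]
    - [-1.2, 10, 0.1, 0, 1]
    - [-1.5, 12, 0.2, 0, 1]
    - [-1.7, 14, 0.2, 0, 1]
    - [-2, 16, 0.2, 0, 1]
    - [-2.2, 18, 0.2, 0, 1]
    - [-2.5, 20, 0.3, 0, 1]
    - [-2.7, 22, 0.3, 0, 1]
    - [-3, 24, 0.3, 0, 1]
    - [-3.2, 26, 0.4, 0, 1]
    - [-3.5, 28, 0.4, 0, 1]
    - [-3.7, 30, 0.4, 0, 1]
    - [-4, 32, 0.4, 0, 1]
    - [-4, 32, 0.4, 0, 1]

```text
clock: 14.78
tcp_pos: [0.5277, -0.0115, 0.1674]
orientation: [-0.061, 0.998, -0.003, 0.006]
ft_force: [-0.3, -9.4, 23.0]
finger_gap: 0.0287
```

apply_moves:
  motion:
    - [-0.2, 2, -0.3, 0, 1]
    - [-0.5, 4, -0.5, 0, 1]
    - [-0.7, 6, -0.5, 0, 1]
    - [-1, 8, -0.5, 0, 1]
    - [-1.2, 10, -0.4, 0, 1]
    - [-1.5, 12, -0.4, 0, 1]
    - [-1.7, 14, -0.4, 0, 1]
    - [-2, 16, -0.3, 0, 1]
    - [-2.2, 18, -0.3, 0, 1]
    - [-2.5, 20, -0.3, 0, 1]
    - [-2.7, 22, -0.3, 0, 1]
    - [-3, 24, -0.2, 0, 1]
    - [-3.2, 26, -0.2, 0, 1]
    - [-3.5, 28, -0.2, 0, 1]
    - [-3.7, 30, -0.2, 0, 1]
    - [-4, 32, -0.1, 0, 1]
    - [-4, 32, -0.1, 0, 1]

```text
clock: 16.2
tcp_pos: [0.5239, 0.0257, 0.1678]
orientation: [-0.062, 0.998, 0.001, 0.006]
ft_force: [-1.6, -1.1, 26.6]
finger_gap: 0.0287
```

apply_moves:
  motion:
    - [-0.2, 2, 0, 0, 1]
    - [-0.5, 4, 0.1, 0, 1]
    - [-0.7, 6, 0.1, 0, 1]
    - [-1, 8, 0.1, 0, 1]
    - [-1.2, 10, 0.2, 0, 1]
    - [-1.5, 12, 0.2, 0, 1]
    - [-1.7, 14, 0.2, 0, 1]
    - [-2, 16, 0.3, 0, 1]
    - [-2.2, 18, 0.3, 0, 1]
    - [-2.5, 20, 0.3, 0, 1]
    - [-2.7, 22, 0.4, 0, 1]
    - [-3, 24, 0.4, 0, 1]
    - [-3.2, 26, 0.4, 0, 1]
    - [-3.5, 28, 0.4, 0, 1]
    - [-3.7, 30, 0.5, 0, 1]
    - [-4, 32, 0.5, 0, 1]
    - [-4, 32, 0.5, 0, 1]

```text
clock: 17.62
tcp_pos: [0.5209, 0.0555, 0.1684]
orientation: [-0.062, 0.998, -0.001, 0.007]
ft_force: [0.4, -5.6, 24.3]
finger_gap: 0.0291
```

The track has drifted about 5 mm sideways toward +x (arm deflection). I correct this gradually while rolling.

apply_moves:
  motion:
    - [-0.6, 2, -0.2, 0, 1]
    - [-1.2, 4, -0.2, 0, 1]
    - [-1.9, 6, -0.2, 0, 1]
    - [-2.5, 8, -0.2, 0, 1]
    - [-3.1, 10, -0.1, 0, 1]
    - [-3.7, 12, -0.1, 0, 1]
    - [-4.4, 14, -0.1, 0, 1]
    - [-5, 16, 0, 0, 1]
    - [-5.6, 18, 0, 0, 1]
    - [-6.2, 20, 0, 0, 1]
    - [-6.9, 22, 0.1, 0, 1]
    - [-7.5, 24, 0.1, 0, 1]
    - [-8, 26, 0.1, 0, 1]
    - [-8.7, 28, 0.2, 0, 1]
    - [-9.4, 30, 0.2, 0, 1]
    - [-10, 32, 0.2, 0, 1]
    - [-10, 32, 0.2, 0, 1]

```text
clock: 19.03
tcp_pos: [0.5141, 0.0908, 0.169]
orientation: [-0.062, 0.998, 0.002, 0.011]
ft_force: [5.9, -0.2, 18.3]
finger_gap: 0.0289
```

apply_moves:
  motion:
    - [-0.5, 2, -0.3, 0, 1]
    - [-0.9, 4, -0.6, 0, 1]
    - [-1.4, 6, -0.9, 0, 1]
    - [-1.8, 8, -0.9, 0, 1]
    - [-2.2, 10, -0.9, 0, 1]
    - [-2.7, 12, -0.9, 0, 1]
    - [-3.1, 14, -0.8, 0, 1]
    - [-3.5, 16, -0.8, 0, 1]
    - [-4, 18, -0.8, 0, 1]
    - [-4.4, 20, -0.7, 0, 1]
    - [-4.8, 22, -0.7, 0, 1]
    - [-5.3, 24, -0.7, 0, 1]
    - [-5.7, 26, -0.6, 0, 1]
    - [-6.1, 28, -0.6, 0, 1]
    - [-6.6, 30, -0.6, 0, 1]
    - [-7, 32, -0.5, 0, 1]
    - [-7.2, 34, -0.5, 0, 1]
    - [-7.4, 36, -0.5, 0, 1]
    - [-7.4, 36, -0.5, 0, 1]

```text
clock: 20.62
tcp_pos: [0.5078, 0.1281, 0.1695]
orientation: [-0.062, 0.998, 0.003, 0.013]
ft_force: [6.8, 0.4, 23.4]
finger_gap: 0.029
```

The height profile is linear along the whole strip (slope about 1.5 %), so the wheel rode on the flush level throughout. I lift and look.

apply_moves:
  motion:
    - [0, 0, 1, 0, 1]
    - [0, 0, 3, 0, 1]
    - [0, 0, 6, 0, 1]
    - [0, 0, 12, 0, 1]
    - [0, 0, 22, 0, 1]
    - [0, 0, 35, 0, 1]
    - [0, 0, 50, 0, 1]
    - [0, 0, 65, 0, 1]
    - [0, 0, 80, 0, 1]
    - [0, 0, 80, 0, 1]
    - [0, 0, 80, 0, 1]

```text
clock: 21.53
tcp_pos: [0.4969, 0.1258, 0.2422]
orientation: [-0.062, 0.998, 0.0, 0.0]
ft_force: [-0.3, 0.0, -3.5]
finger_gap: 0.029
```

```bash
python3 rect.py wrist 0.077 pics/r2; python3 - <<'E'
from h import *
from workcell import robot
c=robot.camera("scene"); im=c["image"][:,:,::-1]
im0=cv2.imread("pics/scene0.png")
a=cv2.imread("pics/r2.png"); b=np.hstack([cv2.resize(i[135:215,260:400],(400,229),interpolation=cv2.INTER_CUBIC) for i in(im0,im)])
a[592-340:,544:]=0
o=np.vstack([a[:250],b]); cv2.imwrite("pics/r2v.png",o); print(robot.observe()["joint_positions"])
E
```

```text
[0.49631051 0.12568018 0.24129774] [-6.21071944e-02  9.98069180e-01 -1.19498623e-04 -7.70625392e-04] [-0.64223136 -0.08984184 -2.85543782] [0.02590879 0.00139572 0.03498288] 0.028908989492209904
[-0.57758798  0.19249674  0.28696774  1.91596213 -0.06265667  1.04419427
  1.43109067]
```

View pics/r2v.png

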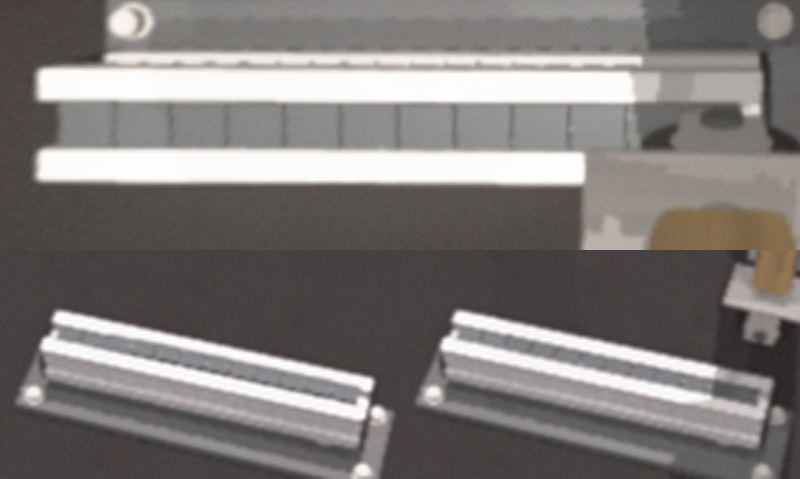

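All the seams are now at uniform 57 px spacing, and the jagged shadows in the scene view are gone, so the strip looks flush. I return to the block.

apply_moves:
  motion:
    - [-1, -35, 5, 0, 1]
    - [-1, -70, 10, -0.05, 1]
    - [-2, -105, 10, -0.1, 1]
    - [-2, -140, 10, -0.15, 1]
    - [-3, -175, 10, -0.2, 1]
    - [-3, -210, 10, -0.25, 1]
    - [-4, -245, 10, -0.3, 1]
    - [-4, -280, 10, -0.35, 1]
    - [-5, -315, 10, -0.4, 1]
    - [-5, -350, 10, -0.45, 1]
    - [-6, -385, 10, -0.45, 1]
    - [-6, -415, 10, -0.45, 1]
    - [-6.5, -432, 5, -0.45, 1]
    - [-6.5, -439, 0, -0.45, 1]
    - [-6.5, -439, 0, -0.45, 1]
    - [-6.5, -439, 0, -0.45, 1]
    - [-6.5, -439, 0, -0.45, 1]
    - [-6.5, -439, 0, -0.45, 1]

```text
clock: 23.13
tcp_pos: [0.4912, -0.3112, 0.2419]
orientation: [0.161, 0.987, 0.001, -0.0]
ft_force: [-0.1, -0.4, -3.0]
finger_gap: 0.0289
```

```bash
python3 - <<'E'
from workcell import robot
import cv2,numpy as np
c=robot.camera("top");im=c["image"][225:305,415:505,::-1]; w=robot.camera("wrist")["image"][:,:,::-1]
o=np.hstack([cv2.resize(im,(337,300),interpolation=cv2.INTER_CUBIC),cv2.resize(w,(463,300))]); cv2.imwrite("pics/bl.png",o)
s=robot.observe();print(s["tcp_pos"],s["orientation"],s["ft_force"],s["dq"])
E
```

```text
[ 0.49115753 -0.31183051  0.24224829] [1.61069530e-01 9.86942971e-01 3.63826771e-04 2.16305996e-04] [-0.90658161  0.19291033 -3.40221742] [ 0.00521907  0.00030165  0.00522057 -0.00256518  0.00113173 -0.00244679
  0.00278668]
```

View pics/bl.png

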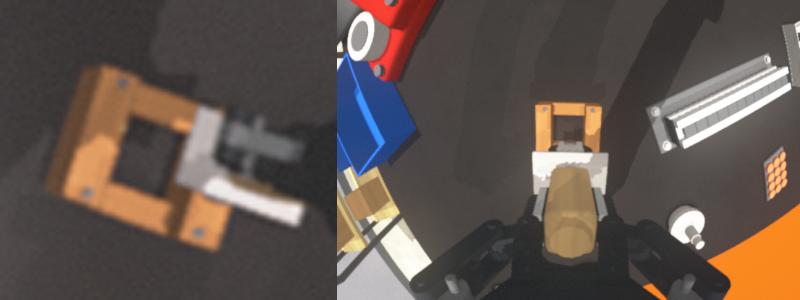

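The plate sits symmetrically about the block in the wrist view (wrist panel, around (568,160)). I go to the recorded grasp pose and lower in stages.

apply_moves:
  motion:
    - [-1.2, -1.9, -15, 0, 1]
    - [-1.2, -1.9, -30, 0, 1]
    - [-1.2, -1.9, -45, 0, 1]
    - [-1.2, -1.9, -60, 0, 1]
    - [-1.2, -1.9, -75, 0, 1]
    - [-1.2, -1.9, -90, 0, 1]
    - [-1.2, -1.9, -105, 0, 1]
    - [-1.2, -1.9, -115, 0, 1]
    - [-1.2, -1.9, -122, 0, 1]
    - [-1.2, -1.9, -125, 0, 1]
    - [-1.2, -1.9, -125, 0, 1]
    - [-1.2, -1.9, -125, 0, 1]
    - [-1.2, -1.9, -125, 0, 1]

```text
clock: 24.32
tcp_pos: [0.4899, -0.3155, 0.1179]
orientation: [0.162, 0.987, -0.0, 0.001]
ft_force: [-0.2, -0.3, -3.5]
finger_gap: 0.0291
```

apply_moves:
  motion:
    - [0, 1.8, 0, 0, 1]
    - [0, 1.8, 0, 0, 1]
    - [0, 1.8, -2, 0, 1]
    - [0, 1.8, -4, 0, 1]
    - [0, 1.8, -6, 0, 1]
    - [0, 1.8, -8, 0, 1]
    - [0, 1.8, -10, 0, 1]
    - [0, 1.8, -12, 0, 1]
    - [0, 1.8, -14, 0, 1]
    - [0, 1.8, -15, 0, 1]
    - [0, 1.8, -15, 0, 1]
    - [0, 1.8, -15, 0, 1]

```text
clock: 25.32
tcp_pos: [0.4894, -0.3133, 0.102]
orientation: [0.162, 0.987, 0.0, -0.0]
ft_force: [-0.2, 1.3, -3.2]
finger_gap: 0.0291
```

apply_moves:
  motion:
    - [0.4, -0.3, 0, 0, 1]
    - [0.4, -0.3, -1, 0, 1]
    - [0.4, -0.3, -2, 0, 1]
    - [0.4, -0.3, -3, 0, 1]
    - [0.4, -0.3, -4, 0, 1]
    - [0.4, -0.3, -5, 0, 1]
    - [0.4, -0.3, -5, 0, 1]
    - [0.4, -0.3, -5, 0, 1]

```text
clock: 25.98
tcp_pos: [0.4897, -0.3135, 0.0969]
orientation: [0.162, 0.987, 0.0, -0.0]
ft_force: [-0.2, -0.3, -3.7]
finger_gap: 0.0288
```

apply_moves:
  motion:
    - [0, 0, -1, 0, 1]
    - [0, 0, -2, 0, 1]
    - [0, 0, -3, 0, 1]
    - [0, 0, -4, 0, 1]
    - [0, 0, -4, 0, 1]
    - [0, 0, -4, 0, 1]

```text
clock: 26.48
tcp_pos: [0.4898, -0.3136, 0.093]
orientation: [0.162, 0.987, 0.0, -0.0]
ft_force: [-0.7, 0.6, -2.5]
finger_gap: 0.0291
```

apply_moves:
  motion:
    - [0, 0, -0.5, 0, 1]
    - [0, 0, -1, 0, 1]
    - [0, 0, -1.2, 0, 1]
    - [0, 0, -1.2, 0, 1]

```text
clock: 26.82
tcp_pos: [0.4898, -0.3137, 0.0929]
orientation: [0.162, 0.987, 0.0, 0.0]
ft_force: [-2.7, 1.9, 5.6]
finger_gap: 0.0288
```

It is seated at the same height as at the start (0.093). I release and retreat straight up.

apply_moves:
  motion:
    - [0, 0, 1, 0, 0.9]
    - [0, 0, 1, 0, 0.6]
    - [0, 0, 1, 0, 0.3]
    - [0, 0, 1, 0, 0]
    - [0, 0, 1, 0, 0]
    - [0, 0, 1, 0, 0]
    - [0, 0, 1, 0, 0]
    - [0, 0, 1, 0, 0]
    - [0, 0, 15, 0, 0]
    - [0, 0, 35, 0, 0]
    - [0, 0, 60, 0, 0]
    - [0, 0, 90, 0, 0]
    - [0, 0, 120, 0, 0]
    - [0, 0, 150, 0, 0]
    - [-30, 40, 165, 0, 0]
    - [-30, 80, 165, 0, 0]
    - [-30, 120, 165, 0, 0]
    - [-30, 150, 165, 0, 0]
    - [-30, 150, 165, 0, 0]
    - [-30, 150, 165, 0, 0]

```text
clock: 28.48
tcp_pos: [0.46, -0.1614, 0.257]
orientation: [0.16, 0.987, 0.0, 0.0]
ft_force: [0.1, -1.9, 0.8]
finger_gap: 0.0853
```

```bash
python3 - <<'E'
from workcell import robot
import cv2,numpy as np
t=robot.camera("top")["image"][:,:,::-1]; s=robot.camera("scene")["image"][:,:,::-1]
t0=cv2.imread("pics/top0.png")
g=lambda i:cv2.resize(i,(400,300),interpolation=cv2.INTER_CUBIC)
o=np.vstack([np.hstack([g(t0[235:295,420:500]),g(t[235:295,420:500])]),np.hstack([cv2.resize(t,(400,300)),g(s[95:215,200:400])])])
cv2.imwrite("pics/end.png",o); x=robot.observe(); print(x["tcp_pos"],x["ft_force"],x["finger_gap"],x["clock"])
E
```

```text
[ 0.45971943 -0.16448985  0.25702165] [ 0.88851362 -0.89370568 -0.27635619] 0.08527751242832349 28.5833
```

View pics/end.png

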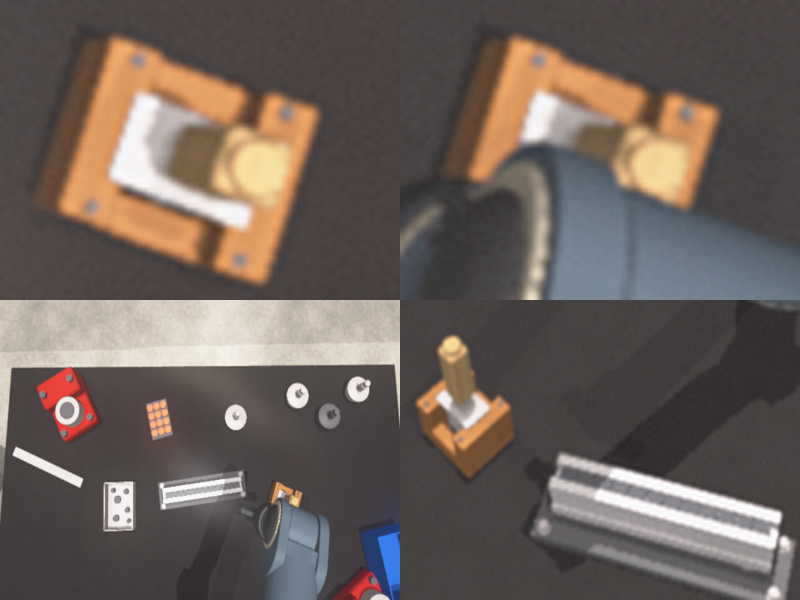

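The roller stands as it did at the start (compare the two top crops). One last check of the strip's free end from the scene and wrist cameras.

```bash
python3 - <<'E'
from workcell import robot
from h import *
def rect(c,fish,x0,x1,y0,y1,z,s):
    T=c["world_to_cam"];K=c["camera_matrix"];a=1.694
    X,Y=np.meshgrid(np.arange(x0,x1,1/s)/1e3,np.arange(y1,y0,-1/s)/1e3)
    P=np.stack([.5223+X*np.cos(a)-Y*np.sin(a),-.0007+X*np.sin(a)+Y*np.cos(a),0*X+z,1+0*X],-1)@T.T
    r=np.hypot(P[...,0],P[...,1]);th=np.arctan2(r,P[...,2])
    q=P[...,:2]/r[...,None]*th[...,None] if fish else P[...,:2]/P[...,2:3]
    m=(q*K[0,0]+K[:2,2]).astype(np.float32)
    return cv2.remap(c["image"][:,:,::-1].copy(),m[...,0],m[...,1],cv2.INTER_CUBIC)
s0=pickle.load(open("scene0.pkl","rb"));s=robot.camera("scene");w=robot.camera("wrist")
cv2.imwrite("pics/fin.png",np.vstack([rect(c,f,-160,160,-32,32,.077,2.5) for c,f in((s0,0),(s,0),(w,1))]))
E
python3 - <<'E'
import cv2,numpy as np
g=cv2.imread("pics/fin.png",0).astype(float)
for k,n in enumerate(("scene before","scene now","wrist now")):
    a=g[k*160:(k+1)*160]; out=[]
    for x in np.arange(-126.5,127,23):
        u=int((x+160)*2.5); p=a[:,u-10:u+11].mean(1); p=np.interp(np.arange(0,160,.25),np.arange(160),p)
        m=p>0.5*(np.percentile(p,95)+p[(320-30):(320+30)].mean())
        e=np.flatnonzero(np.diff(m.astype(int)))/4/2.5
        out.append(np.round(e,1).tolist())
    print(n); [print("  ",i,o) for i,o in enumerate(out)]
E
```

```text
scene before
   0 [9.8, 24.4, 42.0, 57.1]
   1 [9.7, 24.3, 41.7, 56.8]
   2 [9.3, 22.6, 41.5, 56.6]
   3 [9.2, 21.3, 41.5, 56.4]
   4 [9.0, 20.3, 41.3, 56.2]
   5 [8.5, 20.3, 41.1, 56.0]
   6 [8.1, 19.6, 40.9, 55.9]
   7 [8.0, 20.0, 40.7, 55.5]
   8 [8.0, 19.2, 40.6, 55.2]
   9 [7.6, 19.0, 40.4, 54.9]
   10 [7.4, 18.4, 40.2, 54.7]
   11 [7.3, 18.9, 39.9, 54.5]
scene now
   0 [10.4, 23.6, 43.0, 59.1]
   1 [10.4, 23.4, 42.7, 58.6]
   2 [12.3, 21.7, 41.0, 57.0]
   3 [9.3, 23.7, 40.7, 56.5]
   4 [9.1, 23.6, 40.5, 56.2]
   5 [8.5, 23.5, 40.3, 56.1]
   6 [8.1, 23.1, 40.2, 55.8]
   7 [8.0, 22.7, 40.0, 55.5]
   8 [8.0, 22.5, 39.9, 55.2]
   9 [7.5, 22.3, 39.7, 54.9]
   10 [7.5, 22.1, 39.5, 54.7]
   11 [7.3, 22.0, 39.3, 54.5]
wrist now
   0 [1.6, 8.9, 21.9, 41.5, 54.0]
   1 [1.6, 9.0, 22.1, 41.7, 54.2]
   2 [9.8, 21.9, 41.3, 55.0]
   3 [2.4, 9.0, 23.0, 41.4, 55.2]
   4 [2.6, 9.1, 23.3, 41.6, 55.4]
   5 [2.9, 9.3, 23.5, 41.7, 55.6]
   6 [2.7, 9.3, 23.5, 41.9, 56.0]
   7 [3.2, 9.7, 23.7, 42.2, 56.0]
   8 [3.2, 9.7, 23.9, 42.4, 56.3]
   9 [3.2, 9.9, 24.0, 42.5, 56.4]
   10 [3.9, 10.1, 24.3, 42.7, 56.8]
   11 [10.3, 24.4, 42.9, 57.0]
```

The far shoulder is now uniformly 14.4–15 mm wide for pieces 3–11. Before, it was 14.6 mm at the home pieces and about 11.5 mm at the proud ones, so those pieces are home. Pieces 0–2 are in the arm's shadow, but their heights were confirmed by feel. Handing in.

```bash
python3 -c "
from workcell import robot
print(robot.hand_in())"
```

```text
the job is handed in; nothing more can be done
None
```

I took the roller from its block and rolled the strip from the started end (−y, near the block) to the far end. I then hung the roller back in the block, released it, and handed the job in at about 28.7 s. No verdict is reported.

- **Force:** at the readings between moves, the wheel load stayed at or below about 31 N against the 45 N limit. I have no reading inside each move, so brief peaks in between were not seen.
- **Strip by feel:** the wheel height rose in a straight line along the strip (slope about 1.5 %, within about 0.3 mm). That means it ran at the flush level from end to end.
- **Strip by camera:** the last scene image shows the far shoulder equally wide (14.4–15 mm) beside pieces 3–11. It was about 11.5 mm beside the proud pieces before. Pieces 0–2 lay in the arm's shadow, so for those I rely on the height readings.
- **Sideways drift:** the track wandered about 5 mm sideways mid-strip from arm deflection, and I corrected it while rolling. The pieces it passed over there also show as home.
- **Roller:** it seated at the same height and position as when I picked it up. The part of it not hidden by the arm in the top view matches the start.
- **Other parts:** the tray, pad and piston look unmoved in the final overview. I did not measure them.

One check failed: the last picture I wanted to view was refused because the 12-picture limit was reached. I evaluated that image numerically instead, which gave the shoulder widths above.

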